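Serve the truffle dish, handle to the visitor

ROBOT

A 6-joint arm with a two-finger parallel gripper is mounted at the origin on the work surface. World frame = base frame: x ahead of the robot, y to its left, z up, the work surface at z = 0. Lengths are in m, angles in rad, forces in N, time in s.
With the tool pointing down it reaches from about 0.275 to 0.875 m from the base axis. Payload 12.5 kg.
Tool frame: the origin (TCP) lies on the mounting face of the last link; the fingertips stand 173 mm ahead of it and the grasp point (between the pads) lies 155 mm ahead of it (robot.hold_point_z is the distance from the TCP to the grasp point, in m); x points along the fingers, y is the direction in which the jaws open and shut, and the axes are right-handed (so a half turn about x gives the same grasp; the last joint's range is limited). The gripper opens to 85 mm and grips with 20 to 120 N. Pads are 22 mm wide; open, the fingers measure 114 mm over their backs; the gripper's body (76 mm by 85 mm) begins 54 mm behind the grasp point. The pads swing forward as they close: fully open they stand 13 mm farther back than shut.
Start: joints at [1.236, 0.351, 1.652, -0, 1.139, -0.085], TCP at [0.136, 0.533, 0.405] pointing down, gripper open.
Joint ranges: [-2.75, 2.75], [-0.79, 2.1], [0.01, 2.65], [-1.57, 4.71], [0.07, 3.14], [-2.87, 2.87]. Speed limits (rad/s): [2.22, 2.22, 2.79, 3.14, 3.14, 3.14].

INTERFACE

Orientations are given as a unit quaternion [x, y, z, w].
In Python, from bench import robot gives the robot as it stands. The module is installed in compiled form; this text tells all that it offers.
- The arm moves only by the tool step_arm, never from a script. Its argument "increments" is a list of rows, each an object of numbers: "x", "y", "z": the shift along the tool's x, y, z in cm; "ax", "ay", "az": the turn, a rotation vector about the tool's x, y, z in degrees; "claw": the closure, from 0 (fully open) to 1 (shut). In form: [{"x": .., "y": .., "z": .., "ax": .., "ay": .., "az": .., "claw": ..}, ...]. A call has 1 to 8 rows; each row shifts and turns the commanded pose from where the row before left it, along the tool's axes as they then stand; what a row does not reach is not made up. A row lasts 1/12 s, in which the tool goes at most 41.7 mm and 7.16 degrees, less where a joint would pass 70% of its speed; a pose out of reach is approached as far as the arm can. A call is refused whole if a number of a shift passes 4.17 or a number of a turn 7.16, either way. A call with a gripper value outside its range is refused whole. The fingers move at their own pace and stop on an object; "grip_force" is the grip in N (left out, the last holds). Time passes only in rows, so rows that do not move let the fingers close. It gives the time, the measured TCP pose, the force and the opening at its end, in the units of the state.
- robot.get_state(): the state, without advancing time (a new reading comes with each control period).
- robot.camera(name): name is "scene" or "side" or "wrist"; returns a dict with "pixels" (400x640x3 uint8, red, green, blue), "depth" (400x640 float32, m along the optical axis (not along the pixel's ray), 0 where there is no reading), "fx", "fy", "cx", "cy" (pixels), "rvec" (rotation vector, rad) and "tvec" (3), from world to camera coordinates, as OpenCV has them. Camera axes: x right, y down, z forward; pixel columns grow to the right and rows downward; lengths in m; the calibration is good to about 2 mm. The wrist camera is an equidistant fisheye: a pixel r from the principal point sees the ray r / f radians off the axis. A picture is of the moment at which its call begins.
- robot.job_done(): hands the job in, once; it reports no verdict.
The state is a dict: "t": time; "joint_positions": joint angles; "joint_vel": joint speeds; "tau": joint torques, N m; "ee_pos": TCP position; "tool_rot": TCP orientation; "force": force on the tool from outside, world axes, zero at the start; "wrist_torque": the same for the moment, N m; "opening": opening from 0.0 (shut) to 1.0 (fully open).
Only numpy, scipy, OpenCV 4.12 (cv2) and the standard library are available. Lean on these libraries where they do the work, as an engineer would, in place of code of your own. Each camera call takes 0.05 s, during which the arm holds its last target. There are 200 camera calls.

TASK

Serve the visitor the truffle: pick the small handled dish it lies in up off the tray by its round body, leaving the handle free and the truffle untouched, and turn it a quarter turn so that the handle, which now points back to the robot, points squarely out to the visitor's end of the desk, left or right, where the visitor's mat and cup are. Keep the dish level with the truffle resting in its middle all the way, and leave everything else undisturbed. Finish while still holding the dish, at rest and level, about 15 cm above the middle of the visitor's mat, handle to the visitor.

Things in the scene. Friction and masses are not known exactly. Their poses are not given: they have to be found in the camera images.
- dish: white porcelain dish on the tray: round upright-sided body 64 mm across, 22 mm high, and a flat tab handle (20 wide, 7 thick, 12.5 to 19.5 mm up) reaching 78 mm from the axis. Origin: centre of the underside; x along the handle, z up. 0.11 to 0.18 kg, balanced within 10 mm of its axis. Fingers closing along its y at 20 to 30 N hold it. At the start the handle points to world -x within 27 degrees
- dish_in (a point): the middle of the dish's inner floor, 10 mm above its underside; axes as the dish. The inside is a shallow cone: flat to 4 mm from the axis, then rising at 10 degrees, steeper from 16 mm out
- dish_handle (a point): the outer end of the dish's handle, 78 mm from the dish's axis, 16 mm above the underside
- truffle: cocoa-brown chocolate truffle, a ball of 28 mm diameter, about 14 g, lying loose in the middle of the dish; its top stands 38 mm above the underside of the dish. It rolls if the dish is tilted or jerked
- truffle_center (a point): centre of the truffle
- tray: fixed walnut serving tray, 250 x 370 mm, longer across the robot's view; floor 6 mm thick, rim 18 mm high, brass bar grips at its two ends 36 mm high. Origin: centre of the underside. x along the short side, away from the robot, y along the long side. Dish, sugar bowl and milk jug stand in a row on it in any order, about 115 mm apart
- visitor_mat: fixed brown leather place mat, 280 mm (its x) by 200 mm (its y), 3 mm thick, near the left (+y) or the right (-y) end of the desk. Origin: centre of the underside. Its y axis runs straight towards or away from the visitor, who sits at that end of the desk: on the left the visitor is towards +y, on the right towards -y
- visitor_cup: white coffee cup, 86 mm across, 58 mm high, with a handle; stands on the visitor's mat near the edge that is away from the robot. Origin: centre of the underside. Leave alone
- sugar_bowl: white sugar bowl without handle, 72 mm across, 42 mm high, on the tray. Origin: centre of the underside. Leave alone
- milk_jug: small steel milk jug with a thin handle, 62 mm across, 60 mm high, on the tray. Origin: centre of the underside. Leave alone
- laptop: open laptop, fixed, at the other end of the desk from the visitor; base 212 x 304 x 15 mm, the screen on the side away from the robot, leaning back, its top about 210 mm above the desk. Origin: centre of the underside. Leave alone
- glasses: pair of spectacles standing on the desk beyond the tray, 120 mm wide, 46 mm high. Origin: below the bridge. Leave alone
- phone: black phone, 147 x 71 x 8 mm, lying beyond the tray. Origin: centre of the underside. Leave alone
There are look-alikes about, which are no part of the job. Leave any brown or purple look-alike of the dish alone.

How it is judged:
On the way:
1. the dish is lifted clear of the tray, level, with the truffle in its middle (height (world z) of dish above 0.03 m and angle between dish's own z axis and vertical below 0.15 rad and horizontal distance between truffle_center and dish_in below 0.01 m), for 0.2 s.
At the end, for the whole second after the job is handed in: fingers hold the dish by its round body (within 38 mm of its axis), underside 9 to 22 cm above the desk, within 50 mm of the mat's middle, handle out to the visitor within 14 degrees of the mat's direction, level within 5 degrees, at rest, truffle within 8 mm of the dish's middle (height (world z) of dish between 0.09 and 0.22 m and horizontal distance between dish and visitor_mat below 0.05 m and angle between the x axis of dish and the y axis of visitor_mat, either way round below 0.25 rad and x of tray in the frame of dish below -0.1 m and angle between dish's own z axis and vertical below 0.1 rad and horizontal distance between truffle_center and dish_in below 0.008 m and z of truffle_center in the frame of dish_in below 0.02 m and linear speed of dish below 0.03 m/s and angular speed of dish below 0.2 rad/s and contact force between the fingers and dish above 1 N and horizontal distance between the grasp point and dish_in below 0.038 m); the arm keeps its last pose, push and grip.
It fails at once if the truffle rolls more than 12 mm from the middle of the dish, or out of it (horizontal distance between truffle_center and dish_in above 0.012 m or z of truffle_center in the frame of dish_in above 0.025 m).
It fails at once if the dish is tilted more than 11 degrees (angle between dish's own z axis and vertical above 0.2 rad).
It fails at once if the robot touches the truffle (contact force between any of the fingers, the arm and truffle above 0.2 N).
It fails at once if something else on the tray or the desk is moved more than 20 mm (distance of any of sugar_bowl, milk_jug, visitor_cup, glasses, phone from where it was at the start of the episode above 0.02 m).
It fails at once if the robot bumps the laptop (contact force between any of the arm, the fingers and laptop above 3 N).
It also fails if it takes over 48 s, if anything falls off the work surface, if the arm or the gripper's body presses on something with over 40 N, if the wrist force passes 120 N, or if a joint passes its speed limit or range.

## Working session

There is one attempt and no reset: what is moved stays moved. The work goes in short steps, Python scripts to look and compute and a tool call to move; the robot and the scene stay as the last step left them, time stands still between calls to the robot, and variables do not carry over. Pictures are saved under pics/ and viewed, about 8 in all and at most 12, crops included, and the job is handed in when it is done.

Besides the shell and the picture viewer there is one more tool, called by a JSON object that holds its "method" and its "body", one argument or row to a line. step_arm: Moves the arm, as the interface text tells. Its arguments: {"type":"object","properties":{"increments":{"type":"array","items":{"type":"object","properties":{"x":{"type":"number"},"y":{"type":"number"},"z":{"type":"number"},"ax":{"type":"number"},"ay":{"type":"number"},"az":{"type":"number"},"claw":{"type":"number"}}}},"grip_force":{"type":"number"}},"required":["increments"]}

```bash
mkdir -p pics; cat > h.py <<'E'
import numpy as np, cv2
from bench import robot
from scipy.spatial.transform import Rotation as R
def cam(n):
    c=robot.camera(n); c['R']=cv2.Rodrigues(np.array(c['rvec'],float))[0]; c['t']=np.array(c['tvec'],float).reshape(3)
    return c
def save(c,f,box=None,s=1):
    im=c['pixels'][:,:,::-1]
    if box: im=im[box[1]:box[3],box[0]:box[2]]
    cv2.imwrite('pics/'+f,cv2.resize(im,None,fx=s,fy=s,interpolation=cv2.INTER_CUBIC))
def plane(c,u,v,z):
    "pinhole pixel(s) onto world plane z"
    u=np.asarray(u,float);v=np.asarray(v,float)
    d=np.stack([(u-c['cx'])/c['fx'],(v-c['cy'])/c['fy'],np.ones_like(u)],-1)@c['R']
    o=-c['R'].T@c['t']
    return o+d*((z-o[2])/d[...,2])[...,None]
def pts(c):
    "pinhole depth to world points"
    v,u=np.mgrid[:400,:640]; Z=c['depth']
    p=np.stack([(u-c['cx'])/c['fx']*Z,(v-c['cy'])/c['fy']*Z,Z],-1)
    return (p-c['t'])@c['R']
E
python3 - <<'E'
from h import *
for n in ('scene','side','wrist'):
    c=cam(n); save(c,n+'0.png'); print(n,c['fx'],c['cx'],c['cy'],-c['R'].T@c['t'],c['R'][2],(c['depth']>0).mean())
s=robot.get_state(); print(s, robot.hold_point_z)
E
```

```text
scene 372.17721924237617 314.1476099588681 199.8626913725441 [ 1.04474858 -0.4874681   0.6616763 ] [-0.57480809  0.49944666 -0.64818878] 0.9944453125
side 376.45696481475306 319.2023307976718 199.07862350916523 [ 0.30130447 -0.61942693  0.82152055] [ 0.21613369  0.61730815 -0.75645018] 0.995890625
wrist 309.70691628693146 321.6512503988772 200.64383162982608 [0.06831291 0.55078268 0.37415568] [ 0.26876017 -0.06964726 -0.96068581] 0.99101953125
{'t': 0.15, 'joint_positions': array([ 1.23639460e+00,  3.51142226e-01,  1.65224330e+00, -3.01689005e-05,
        1.13908661e+00, -8.46169223e-02]), 'joint_vel': array([ 0.00066888, -0.00195527, -0.00226718,  0.00027994,  0.00068155,
       -0.00186944]), 'tau': array([ 1.59569172e-03, -5.06248212e+01, -2.91503620e+01,  1.62266599e-05,
        3.33490476e-03,  2.23664756e-05]), 'ee_pos': array([0.13591605, 0.53285358, 0.40427857]), 'tool_rot': array([ 0.08777226,  0.70165486, -0.08838458,  0.70154447]), 'force': array([ 0.08250162, -0.43197327,  1.00604913]), 'wrist_torque': array([-0.05099593,  0.0098505 ,  0.02892348]), 'opening': 0.9969131654912395} 0.1547
```

View pics/scene0.png

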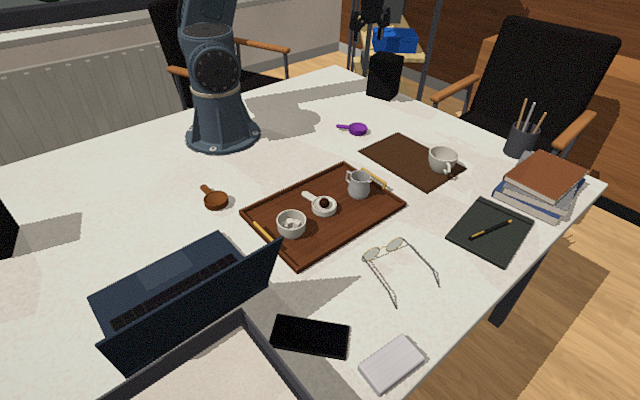

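View pics/side0.png

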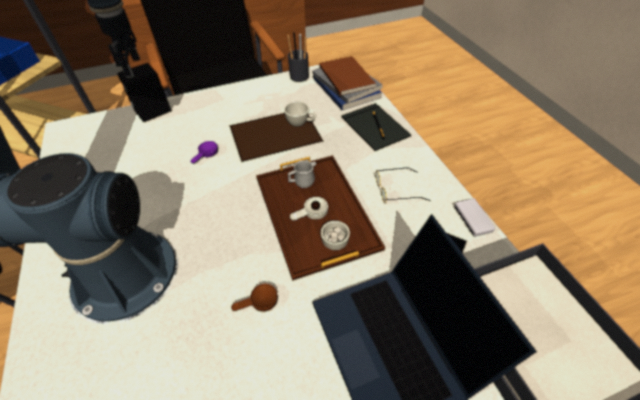

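The picture shows the white dish with the truffle at scene (323,204) and side (316,207). It stands between the jug at scene (359,184) and the sugar bowl at (291,222). The look-alikes are the brown dish at scene (216,200) and the purple one at (357,129), both without a truffle and off the tray. I choose the white one. The mat and cup are on the left at scene (412,160), so the visitor is towards +y.

```bash
python3 - <<'E'
from h import *
for n,box in (('scene',(285,165,385,245)),('side',(275,150,365,255))):
    c=cam(n); P=pts(c); im=c['pixels'].astype(int); hsv=cv2.cvtColor(c['pixels'],cv2.COLOR_RGB2HSV)
    if n=='scene': save(c,'crop1.png',box,6)
    # low-saturation blobs in the tray
    m=((hsv[...,1]<90)&(hsv[...,2]>90)).astype(np.uint8); k=np.zeros_like(m); k[box[1]:box[3],box[0]:box[2]]=1; m*=k
    N,L,S,C=cv2.connectedComponentsWithStats(m)
    for i in range(1,N):
        if S[i,4]>60:
            q=P[L==i]; print(n,S[i],C[i].round(1),'med',np.median(q,0).round(4),'z',np.percentile(q[:,2],[5,50,95]).round(4))
    # truffle: dark brown pts above tray top
    t=(P[...,2]>.03)&(hsv[...,2]<110)&(hsv[...,1]>90)&(k>0); q=P[t]
    print('truffle',t.sum(),np.argwhere(t).mean(0)[::-1] if t.any() else '',q.mean(0) if t.any() else '', q.max(0) if t.any() else '')
    # mat
    mb=((hsv[...,2]<90)&(hsv[...,1]>60)&(abs(P[...,2])<.012)&(P[...,1]>.2)&(P[...,0]<.8)).astype(np.uint8)
    mb=cv2.morphologyEx(mb,cv2.MORPH_OPEN,np.ones((3,3),np.uint8))
    N,L,S,C=cv2.connectedComponentsWithStats(mb)
    i=1+S[1:,4].argmax(); v,u=np.nonzero(L==i); w=plane(c,u,v,.003)[:,:2].astype(np.float32)
    print('mat',S[i],cv2.minAreaRect(w*1000))
    # tray floor
E
```

```text
scene [285 165  49  24 597] [301.2 172.4] med [0.3415 0.0686 0.0011] z [-0.0008  0.0011  0.0176]
scene [345 165  40  35 861] [363.1 179.4] med [0.5081 0.1443 0.0308] z [0.0002 0.0308 0.066 ]
scene [301 191  36  27 472] [320.1 204.2] med [0.5074 0.0038 0.024 ] z [0.0074 0.024  0.0301]
scene [285 209  22  30 536] [294.  222.9] med [ 0.526  -0.0987  0.0373] z [0.0199 0.0373 0.0491]
scene [345 220  40  25 517] [371. 236.] med [0.6495 0.0433 0.0011] z [-0.001   0.0011  0.0032]
truffle 78 [329.94871795 201.08974359] [ 0.6226334  -0.08774935  0.1669251 ] [1.04474858 0.15030995 0.6616763 ]
mat [ 361  133  104   60 2300] ((500.8165283203125, 384.4678039550781), (196.43405151367188, 274.3179016113281), 89.77122497558594)
side [ 275  150   90   61 2231] [326.4 167.1] med [6.313e-01 1.531e-01 5.000e-04] z [-0.0026  0.0005  0.0599]
side [290 196  38  24 519] [311.2 209.2] med [0.4982 0.0032 0.023 ] z [0.0053 0.023  0.0301]
side [320 220  30  30 690] [334.7 234.3] med [ 0.5218 -0.1021  0.0334] z [0.0068 0.0334 0.0487]
side [275 230   9  25 117] [277.5 245.8] med [ 3.79e-01 -6.46e-02  3.00e-04] z [-0.002   0.0003  0.0162]
truffle 69 [315.95652174 209.49275362] [ 0.4211312  -0.25716916  0.36822346] [0.5437966  0.12106019 0.82152055]
mat [ 231  114   90   46 2539] ((499.8343811035156, 383.18505859375), (188.5723876953125, 273.4186096191406), 89.21280670166016)
```

View pics/crop1.png

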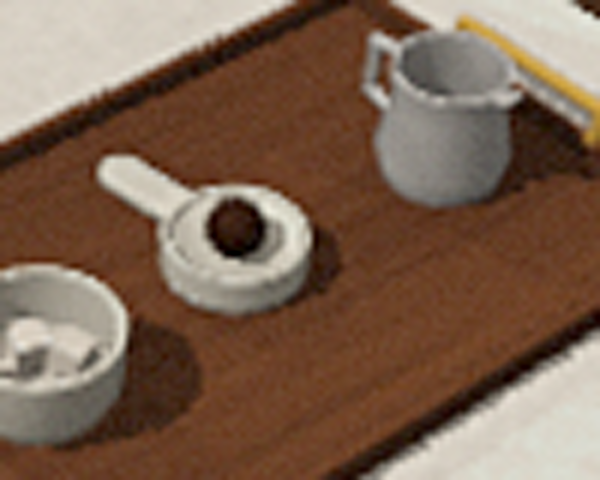

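The crop confirms the white handled dish with the truffle in the middle, its body at crop (235,245). Its handle runs up-left towards the robot, with the jug and sugar bowl on either side.

```bash
cat > dish.py <<'E'
from h import *
from scipy.optimize import least_squares
def measure(c,P,roi=None):
    hsv=cv2.cvtColor(c['pixels'],cv2.COLOR_RGB2HSV)
    near=np.hypot(P[...,0]-.517,P[...,1]-.004)<.09 if roi is None else roi
    t=near&(hsv[...,2]<100)&(P[...,2]>.024)&(P[...,2]<.05)   # truffle
    q=P[t]; 
    r=least_squares(lambda x:np.linalg.norm(q-x,axis=1)-.014,[*q.mean(0)[:2],.03],loss='soft_l1',f_scale=.001).x
    rim=P[near&(hsv[...,1]<90)&(hsv[...,2]>90)&(P[...,2]>.0255)&(P[...,2]<.032)]
    rim=rim[np.hypot(*(rim[:,:2]-r[:2]).T)<.04]; d0=np.hypot(*(rim[:,:2]-r[:2]).T); rim=rim[d0>.024]
    ce=least_squares(lambda x:np.hypot(*(rim[:,:2]-x).T)-.0295,r[:2],loss='soft_l1',f_scale=.002).x
    h=P[near&(hsv[...,1]<90)&(hsv[...,2]>90)&(P[...,2]>.018)&(P[...,2]<.032)][:,:2]-ce
    d=np.hypot(*h.T); h=h[(d>.04)&(d<.085)]; a=h.mean(0)
    print('truffle',r.round(4),len(q),'rim centre',ce.round(4),len(rim),'handle yaw',np.degrees(np.arctan2(a[1],a[0])).round(1),len(h),'max r',np.hypot(*h.T).max().round(4))
E
python3 - <<'E'
from dish import *
for n in ('scene','side'):
    c=cam(n); P=pts(c); measure(c,P)
E
```

```text
truffle [0.5092 0.0133 0.0307] 78 rim centre [0.5098 0.0114] 112 handle yaw -154.2 87 max r 0.0847
truffle [0.5099 0.0094 0.0295] 57 rim centre [0.5098 0.0075] 88 handle yaw -154.9 104 max r 0.0849
```

```bash
cat > go.py <<'E'
from h import *
def info(target=None,yaw=None):
    s=robot.get_state(); M=R.from_quat(s['tool_rot']).as_matrix()
    g=s['ee_pos']+M[:,0]*robot.hold_point_z
    print('t',round(s['t'],2),'grasp',g.round(4),'xax',M[:,0].round(4),'yyaw',np.degrees(np.arctan2(M[1,1],M[0,1])).round(2),'q',s['joint_positions'].round(3),'F',s['force'].round(1),'open',round(s['opening'],3))
    if target is not None:
        D=R.from_euler('z',yaw,degrees=True).as_matrix()@np.array([[0,0,-1],[0,1,0],[-1,0,0.]]).T*1.0
        z=np.radians(yaw); Y=np.array([np.cos(z),np.sin(z),0]);X=np.array([0,0,-1.]);D=np.stack([X,Y,np.cross(X,Y)],1)
        print('shift(cm, tool)',(M.T@(np.array(target)-g)*100).round(2),'turn(deg)',np.degrees(R.from_matrix(M.T@D).as_rotvec()).round(2))
E
python3 - <<'E'
from go import *
info([.510,.0095,.13],115.5); info([.51,.0095,.13],-64.5)
from h import *
c=cam('scene');P=pts(c); m=(P[...,2]>.035)&(P[...,2]<.064)&(P[...,1]>.06)&(P[...,1]<.17)&(abs(P[...,0]-.5)<.07)
q=P[m]; print(q.min(0),q.max(0)); h=q[q[:,0]<.49]; print(len(h),h.mean(0) if len(h) else '', np.percentile(q[:,:2],[1,5,50,95],axis=0).round(3))
E
```

```text
t 0.35 grasp [0.1359 0.5329 0.2499] xax [-1.e-04 -3.e-04 -1.e+00] yyaw 75.69 q [ 1.236  0.351  1.652  0.     1.139 -0.085] F [ 0.1 -0.1 -0.6] open 1.0
shift(cm, tool) [ 12.   -41.46  49.19] turn(deg) [-3.981e+01 -1.000e-02  1.000e-02]
t 0.35 grasp [0.1359 0.5329 0.2499] xax [-1.e-04 -3.e-04 -1.e+00] yyaw 75.69 q [ 1.236  0.351  1.652  0.     1.139 -0.085] F [ 0.1 -0.1 -0.6] open 1.0
shift(cm, tool) [ 12.   -41.46  49.19] turn(deg) [1.4019e+02 2.0000e-02 1.0000e-02]
[0.47006248 0.10302039 0.03509208] [0.54698353 0.16000086 0.06393481]
22 [0.47565852 0.12854267 0.05168701] [[0.472 0.105]
 [0.479 0.106]
 [0.517 0.128]
 [0.543 0.157]]
```

{"method": "step_arm", "body": {
  "increments": [
    {"y": -1.0,"z": 1.2},
    {"y": -2.0,"z": 2.4},
    {"y": -2.2,"z": 2.6},
    {"y": -2.2,"z": 2.6},
    {"y": -2.2,"z": 2.6},
    {"y": -2.2,"z": 2.6},
    {"y": -2.2,"z": 2.6},
    {"y": -2.2,"z": 2.6}
  ]
}}

```text
schema error: expected keys x, y, z, ax, ay, az, claw
```

{"method": "step_arm", "body": {
  "increments": [
    {"y": -2.2,"z": 2.6},
    {"y": -2.2,"z": 2.6},
    {"y": -2.2,"z": 2.6},
    {"y": -2.2,"z": 2.6},
    {"y": -2.2,"z": 2.6},
    {"y": -2.2,"z": 2.6},
    {"y": -2.2,"z": 2.6},
    {"y": -2.2,"z": 2.6}
  ]
}}

```text
schema error: expected keys x, y, z, ax, ay, az, claw
```

{"method": "step_arm", "body": {
  "increments": [
    {"y": -2.2,"z": 2.6},
    {"y": -2.0,"z": 2.4},
    {"y": -1.0,"z": 1.2},
    {"x": 1,"ax": -6.6},
    {"x": 1,"ax": -6.6},
    {"x": 1,"ax": -6.6},
    {"x": 1,"ax": -6.6},
    {"x": 1,"ax": -6.6}
  ]
}}

```text
schema error: expected keys x, y, z, ax, ay, az, claw
```

{"method": "step_arm", "body": {
  "increments": [
    {"x": 1,"ax": -6.6},
    {},
    {}
  ]
}}

```text
schema error: expected keys x, y, z, ax, ay, az, claw
```

```bash
python3 - <<'E'
from go import *
info([.510,.0095,.13],115.5)
c=cam('wrist'); save(c,'wrist1.png'); D=c['depth']
print(-c['R'].T@c['t'],c['R'][2])
E
```

```text
t 0.4 grasp [0.1359 0.5329 0.2499] xax [-0.e+00 -2.e-04 -1.e+00] yyaw 75.69 q [ 1.236  0.351  1.652 -0.     1.139 -0.085] F [ 0.1  0.3 -0.7] open 1.003
shift(cm, tool) [ 12.   -41.46  49.19] turn(deg) [-3.981e+01 -0.000e+00  1.000e-02]
[0.06834973 0.5508889  0.37454526] [ 0.26903329 -0.06886367 -0.96066585]
```

View pics/wrist1.png

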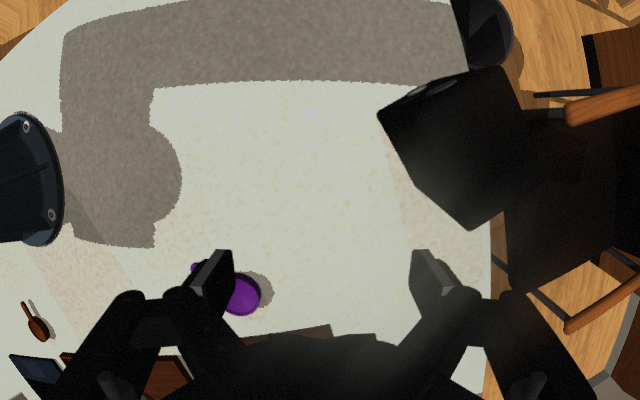

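All keys are required, so nothing moved. The wrist view shows the fingers at (215,280) and (430,275), with the purple look-alike at (240,293).

{"method": "step_arm", "body": {
  "increments": [
    {"x": 0,"y": -1.0,"z": 1.2,"ax": 0,"ay": 0,"az": 0,"claw": 0},
    {"x": 0,"y": -2.0,"z": 2.4,"ax": 0,"ay": 0,"az": 0,"claw": 0},
    {"x": 0,"y": -2.2,"z": 2.6,"ax": 0,"ay": 0,"az": 0,"claw": 0},
    {"x": 0,"y": -2.2,"z": 2.6,"ax": 0,"ay": 0,"az": 0,"claw": 0},
    {"x": 0,"y": -2.2,"z": 2.6,"ax": 0,"ay": 0,"az": 0,"claw": 0},
    {"x": 0,"y": -2.2,"z": 2.6,"ax": 0,"ay": 0,"az": 0,"claw": 0},
    {"x": 0,"y": -2.2,"z": 2.6,"ax": 0,"ay": 0,"az": 0,"claw": 0},
    {"x": 0,"y": -2.2,"z": 2.6,"ax": 0,"ay": 0,"az": 0,"claw": 0}
  ]
}}

```text
t: 1.12
ee_pos: [0.2825, 0.327, 0.4049]
tool_rot: [0.088, 0.702, -0.088, 0.702]
force: [1.2, -0.2, 0.6]
opening: 1.0
```

{"method": "step_arm", "body": {
  "increments": [
    {"x": 0,"y": -2.2,"z": 2.6,"ax": 0,"ay": 0,"az": 0,"claw": 0},
    {"x": 0,"y": -2.2,"z": 2.6,"ax": 0,"ay": 0,"az": 0,"claw": 0},
    {"x": 0,"y": -2.2,"z": 2.6,"ax": 0,"ay": 0,"az": 0,"claw": 0},
    {"x": 0,"y": -2.2,"z": 2.6,"ax": 0,"ay": 0,"az": 0,"claw": 0},
    {"x": 0,"y": -2.2,"z": 2.6,"ax": 0,"ay": 0,"az": 0,"claw": 0},
    {"x": 0,"y": -2.2,"z": 2.6,"ax": 0,"ay": 0,"az": 0,"claw": 0},
    {"x": 0,"y": -2.2,"z": 2.6,"ax": 0,"ay": 0,"az": 0,"claw": 0},
    {"x": 0,"y": -2.2,"z": 2.6,"ax": 0,"ay": 0,"az": 0,"claw": 0}
  ]
}}

```text
t: 1.78
ee_pos: [0.4406, 0.1049, 0.4049]
tool_rot: [0.088, 0.701, -0.088, 0.702]
force: [0.2, 0.3, 0.4]
opening: 1.003
```

{"method": "step_arm", "body": {
  "increments": [
    {"x": 0,"y": -2.2,"z": 2.6,"ax": 0,"ay": 0,"az": 0,"claw": 0},
    {"x": 0,"y": -2.0,"z": 2.4,"ax": 0,"ay": 0,"az": 0,"claw": 0},
    {"x": 0,"y": -1.0,"z": 1.2,"ax": 0,"ay": 0,"az": 0,"claw": 0},
    {"x": 1,"y": 0,"z": 0,"ax": -6.6,"ay": 0,"az": 0,"claw": 0},
    {"x": 1,"y": 0,"z": 0,"ax": -6.6,"ay": 0,"az": 0,"claw": 0},
    {"x": 1,"y": 0,"z": 0,"ax": -6.6,"ay": 0,"az": 0,"claw": 0},
    {"x": 1,"y": 0,"z": 0,"ax": -6.6,"ay": 0,"az": 0,"claw": 0},
    {"x": 1,"y": 0,"z": 0,"ax": -6.6,"ay": 0,"az": 0,"claw": 0}
  ]
}}

```text
t: 2.45
ee_pos: [0.4872, 0.0408, 0.3543]
tool_rot: [-0.117, 0.697, 0.117, 0.697]
force: [-0.3, 0.1, -0.3]
opening: 1.0
```

{"method": "step_arm", "body": {
  "increments": [
    {"x": 1,"y": 0,"z": 0,"ax": -6.6,"ay": 0,"az": 0,"claw": 0},
    {"x": 0,"y": 0,"z": 0,"ax": 0,"ay": 0,"az": 0,"claw": 0},
    {"x": 0,"y": 0,"z": 0,"ax": 0,"ay": 0,"az": 0,"claw": 0}
  ]
}}

```text
t: 2.7
ee_pos: [0.4872, 0.0408, 0.3447]
tool_rot: [-0.153, 0.69, 0.154, 0.69]
force: [-0.9, 0.7, -0.2]
opening: 0.997
```

```bash
python3 - <<'E'
from go import *
info([.510,.0095,.13],115.5)
c=cam('wrist'); save(c,'wrist2.png')
print(-c['R'].T@c['t'],c['R'][2])
E
```

```text
t 2.7 grasp [0.4871 0.0408 0.19  ] xax [-7.e-04 -0.e+00 -1.e+00] yyaw 115.08 q [-0.012  0.318  1.867 -0.     0.958 -2.02 ] F [-0.9  0.7 -0.2] open 0.997
shift(cm, tool) [ 6.   -3.81  0.75] turn(deg) [-0.42 -0.04 -0.02]
[0.42403708 0.01163762 0.31462811] [ 0.25104275  0.1171363  -0.96086244]
```

View pics/wrist2.png

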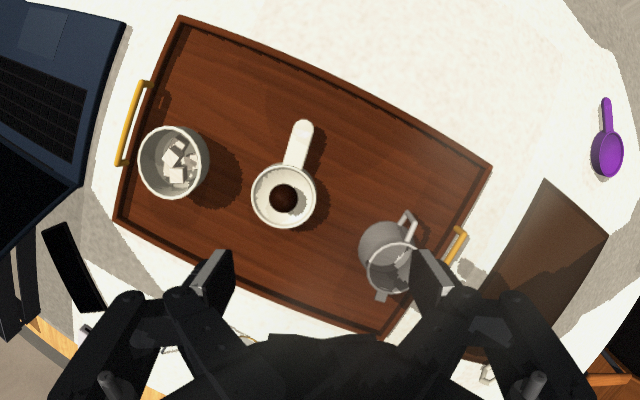

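The wrist view shows the dish body at (283,197) with the truffle at (283,199) and the handle going up to (302,125). The sugar bowl is at (172,163), and the jug at (390,258) has its handle at (408,215). I re-measure from this near view.

```bash
cat >> h.py <<'E'
def rays(c,u,v):
    x=np.asarray(u,float)-c['cx'];y=np.asarray(v,float)-c['cy'];r=np.hypot(x,y)+1e-9;th=r/c['fx']
    return np.stack([x/r*np.sin(th),y/r*np.sin(th),np.cos(th)],-1)
def wpts(c):
    v,u=np.mgrid[:400,:640]; d=rays(c,u,v)
    return (d/d[...,2:]*c['depth'][...,None]-c['t'])@c['R']
def wplane(c,u,v,z):
    d=rays(c,u,v)@c['R'];o=-c['R'].T@c['t']
    return o+d*((z-o[2])/d[...,2])[...,None]
E
python3 - <<'E'
from dish import *
c=cam('wrist'); P=wpts(c); measure(c,P)
hsv=cv2.cvtColor(c['pixels'],cv2.COLOR_RGB2HSV)
print('handle end px', wplane(c,[302.],[120.],.0255), 'tray floor', np.median(P[250:260,300:310,2]))
# white dish outline at rim plane
m=((hsv[...,1]<70)&(hsv[...,2]>110)).astype(np.uint8); m[:, :225]=0; m[:,340:]=0; m[240:]=0; m[:110]=0
N,L,S,C=cv2.connectedComponentsWithStats(m); i=1+S[1:,4].argmax(); print(S[i])
v,u=np.nonzero(L==i); print('bounds at rim', wplane(c,u,v,.028).min(0),wplane(c,u,v,.028).max(0))
e=P[...,:]; j=(e[...,2]>.04)&(e[...,2]<.064)&(e[...,1]>.05)&(e[...,1]<.17)&(e[...,0]>.44)&(e[...,0]<.57); q=e[j]; print('jug',q.min(0),q.max(0))
E
```

```text
truffle [ 0.5079 -0.0046  0.0396] 926 rim centre [0.5084 0.0067] 505 handle yaw -176.5 731 max r 0.0739
handle end px [[ 0.4374093  -0.00239437  0.0255    ]] tray floor 0.006865833821516508
[ 251  119   66  109 3648]
bounds at rim [ 0.43454949 -0.02095546  0.028     ] [0.54382336 0.04300701 0.028     ]
jug [0.47064928 0.10344348 0.04000368] [0.54868565 0.15580505 0.06399803]
```

The handle yaw was contaminated by neighbouring objects. I redo it from the dish's own component.

```bash
cat > wd.py <<'E'
from h import *
def wdish(box,z0=.006):
    "dish seen in the wrist camera in box; z0 = height of underside -> centre, yaw, truffle"
    c=cam('wrist'); P=wpts(c); hsv=cv2.cvtColor(c['pixels'],cv2.COLOR_RGB2HSV); k=np.zeros((400,640),bool); k[box[1]:box[3],box[0]:box[2]]=1
    m=((hsv[...,1]<70)&(hsv[...,2]>110)&k).astype(np.uint8)
    N,L,S,C=cv2.connectedComponentsWithStats(m); i=1+S[1:,4].argmax(); v,u=np.nonzero(L==i)
    cs,_=cv2.findContours((L==i).astype(np.uint8),cv2.RETR_EXTERNAL,cv2.CHAIN_APPROX_NONE); o=cs[0][:,0].astype(float)
    w=wplane(c,o[:,0],o[:,1],z0+.022)[:,:2]; ce=np.median(w,0)
    hand=wplane(c,u,v,z0+.0195)[:,:2]
    for _ in range(10):
        a=(hand-ce)[np.hypot(*(hand-ce).T)>.042].mean(0); a/=np.linalg.norm(a)
        b=w[(w-ce)@a<.015]     # rim outline away from the handle
        A=np.c_[2*b,np.ones(len(b))]; s=np.linalg.lstsq(A,(b**2).sum(1),rcond=None)[0]; ce=s[:2]
    rad=np.sqrt(s[2]+ce@ce)
    hm=(hsv[...,2]<105)&k; vv,uu=np.nonzero(hm); t=wplane(c,uu,vv,z0+.024)[:,:2]; t=t[np.hypot(*(t-ce).T)<.022]
    tc,tr=cv2.minEnclosingCircle((t*1000).astype(np.float32)); h=(hand-ce)@a
    print('centre',ce.round(4),'rad',rad.round(4),'yaw',np.degrees(np.arctan2(a[1],a[0])).round(1),'tip',h.max().round(4),'truffle mean',t.mean(0).round(4),'circle',np.round(tc,1),round(tr,1),'rim z',np.median(P[v,u,2]).round(4))
    return c
E
python3 - <<'E'
from wd import *
wdish((225,100,340,240))
E
```

```text
centre [0.4502 0.0029] rad 0.0129 yaw 7.3 tip 0.095 truffle mean [0.4461 0.0041] circle [450.2   2.9] 22.0 rim z 0.0251
```

```bash
python3 - <<'E'
s=open('wd.py').read()
s=s.replace("ce=np.median(w,0)","F=cv2.drawContours(np.zeros((400,640),np.uint8),cs,0,1,-1); d=cv2.minMaxLoc(cv2.distanceTransform(F,cv2.DIST_L2,5))[3]; ce=wplane(c,*map(float,d),z0+.022)[:2]")
open('wd.py','w').write(s)
E
python3 - <<'E'
from wd import *
wdish((225,100,340,240))
E
```

```text
centre [0.5115 0.011 ] rad 0.0316 yaw -172.4 tip 0.0774 truffle mean [0.5114 0.0119] circle [511.5  12.2] 14.4 rim z 0.0251
```

The near view is consistent: radius 31.6 mm, handle tip at 77 mm, truffle within 1 mm of the middle. That gives dish centre (0.5115, 0.011), yaw -172.4°, so the jaw heading should be 97.6°.

```bash
python3 - <<'E'
from go import *
info([.5115,.011,.13],97.6)
E
```

```text
t 2.9 grasp [0.4875 0.0408 0.1906] xax [ 0.0011  0.     -1.    ] yyaw 115.16 q [-0.012  0.317  1.866  0.     0.957 -2.022] F [-0.5 -1.2  0.6] open 1.0
shift(cm, tool) [ 6.07 -3.72  0.9 ] turn(deg) [17.56  0.06  0.02]
```

{"method": "step_arm", "body": {
  "increments": [
    {"x": 0,"y": -0.9,"z": 0.2,"ax": 0,"ay": 0,"az": 0,"claw": 0},
    {"x": 1,"y": -1.0,"z": 0.25,"ax": 0,"ay": 0,"az": 0,"claw": 0},
    {"x": 1,"y": -1.0,"z": 0.25,"ax": 0,"ay": 0,"az": 0,"claw": 0},
    {"x": 1,"y": -0.82,"z": 0.2,"ax": 0,"ay": 0,"az": 0,"claw": 0},
    {"x": 1,"y": 0,"z": 0,"ax": 5.85,"ay": 0,"az": 0,"claw": 0},
    {"x": 1,"y": 0,"z": 0,"ax": 5.85,"ay": 0,"az": 0,"claw": 0},
    {"x": 1,"y": 0,"z": 0,"ax": 5.85,"ay": 0,"az": 0,"claw": 0},
    {"x": 0,"y": 0,"z": 0,"ax": 0,"ay": 0,"az": 0,"claw": 0}
  ]
}}

```text
t: 3.57
ee_pos: [0.511, 0.0103, 0.2819]
tool_rot: [-0.046, 0.707, 0.046, 0.704]
force: [-0.1, 0.7, -0.6]
opening: 0.996
```

```bash
python3 - <<'E'
from go import *
from wd import *
info([.5115,.011,.024],97.6)
c=wdish((260,150,400,330)); save(c,'wrist3.png')
E
```

```text
t 3.57 grasp [0.5103 0.0104 0.1272] xax [-4.1e-03  3.0e-04 -1.0e+00] yyaw 97.42 q [-0.071  0.45   1.856 -0.     0.839 -1.771] F [-0.1  0.7 -0.6] open 0.996
shift(cm, tool) [10.32  0.04  0.16] turn(deg) [-0.18 -0.23 -0.05]
centre [0.5116 0.0111] rad 0.0318 yaw -171.8 tip 0.0447 truffle mean [0.5114 0.0119] circle [511.6  11.9] 14.5 rim z 0.0242
```

View pics/wrist3.png

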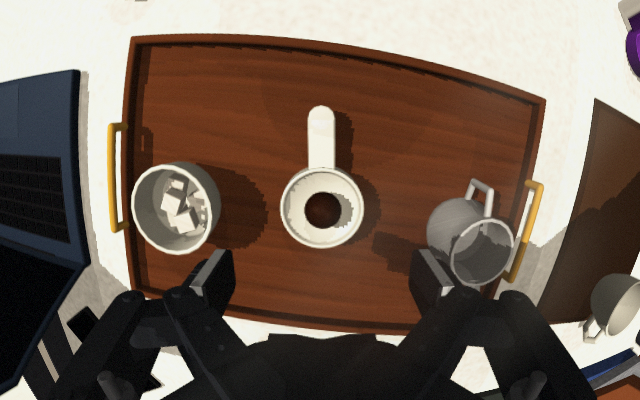

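The wrist view is as expected: dish centred at (321,208), fingers straddling it, jug at (470,245) and sugar bowl at (175,208) clear of both. Descending.

{"method": "step_arm", "body": {
  "increments": [
    {"x": 0.8,"y": 0.05,"z": 0.1,"ax": 0,"ay": 0,"az": 0,"claw": 0},
    {"x": 1.6,"y": 0,"z": 0,"ax": 0,"ay": 0,"az": 0,"claw": 0},
    {"x": 1.6,"y": 0,"z": 0,"ax": 0,"ay": 0,"az": 0,"claw": 0},
    {"x": 1.6,"y": 0,"z": 0,"ax": 0,"ay": 0,"az": 0,"claw": 0},
    {"x": 1.6,"y": 0,"z": 0,"ax": 0,"ay": 0,"az": 0,"claw": 0},
    {"x": 1.2,"y": 0,"z": 0,"ax": 0,"ay": 0,"az": 0,"claw": 0},
    {"x": 0.6,"y": 0,"z": 0,"ax": 0,"ay": 0,"az": 0,"claw": 0},
    {"x": 0,"y": 0,"z": 0,"ax": 0,"ay": 0,"az": 0,"claw": 0}
  ]
}}

```text
t: 4.28
ee_pos: [0.512, 0.0116, 0.1936]
tool_rot: [-0.048, 0.706, 0.048, 0.705]
force: [-1.0, -0.0, -0.4]
opening: 1.0
```

```bash
python3 - <<'E'
from go import *
info([.5115,.011,.024],97.6)
c=cam('wrist'); save(c,'wrist4.png'); P=wpts(c)
for b in ((215,255,235,300),(410,255,430,300)):
    q=P[b[1]:b[3],b[0]:b[2]].reshape(-1,3); print(q[q[:,2]>.008].min(0).round(4), np.median(q,0).round(4))
c=cam('side'); save(c,'side4.png',(230,130,400,270),4)
E
```

```text
t 4.28 grasp [0.5117 0.0116 0.0389] xax [-1.7e-03  1.0e-04 -1.0e+00] yyaw 97.8 q [-0.068  0.608  1.886 -0.     0.65  -1.775] F [-1.  -0.  -0.4] open 1.0
shift(cm, tool) [ 1.49 -0.06 -0.03] turn(deg) [ 0.2  -0.09 -0.02]
[ 0.4428 -0.0382  0.0081] [ 0.516  -0.0305  0.0485]
[0.4428 0.0027 0.008 ] [0.5037 0.0542 0.0493]
```

View pics/wrist4.png

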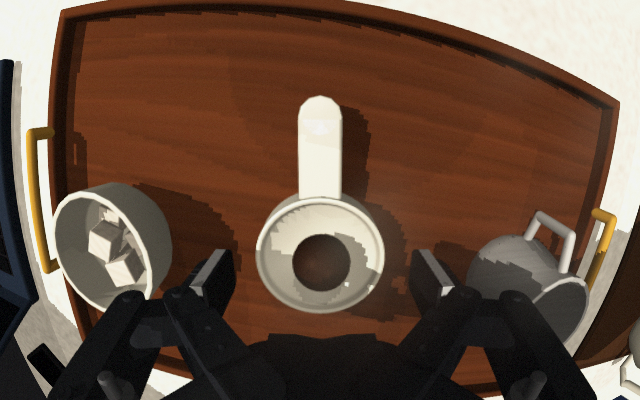

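The fingers straddle the dish evenly, at (215,275) and (430,275) about the body at (320,255). The truffle is centred and the jug and bowl are clear. Final descent, then a gentle close.

{"method": "step_arm", "body": {
  "increments": [
    {"x": 0.5,"y": -0.05,"z": 0,"ax": 0,"ay": 0,"az": 0,"claw": 0},
    {"x": 0.5,"y": 0,"z": 0,"ax": 0,"ay": 0,"az": 0,"claw": 0},
    {"x": 0.4,"y": 0,"z": 0,"ax": 0,"ay": 0,"az": 0,"claw": 0},
    {"x": 0,"y": 0,"z": 0,"ax": 0,"ay": 0,"az": 0,"claw": 0},
    {"x": 0,"y": 0,"z": 0,"ax": 0,"ay": 0,"az": 0,"claw": 0.08},
    {"x": 0,"y": 0,"z": 0,"ax": 0,"ay": 0,"az": 0,"claw": 0.14},
    {"x": 0,"y": 0,"z": 0,"ax": 0,"ay": 0,"az": 0,"claw": 0.18},
    {"x": 0,"y": 0,"z": 0,"ax": 0,"ay": 0,"az": 0,"claw": 0.2}
  ],
  "grip_force": 25
}}

```text
t: 5.05
ee_pos: [0.5123, 0.0112, 0.1809]
tool_rot: [-0.048, 0.705, 0.048, 0.706]
force: [0.7, 0.4, 0.4]
opening: 0.801
```

{"method": "step_arm", "body": {
  "increments": [
    {"x": 0,"y": 0,"z": 0,"ax": 0,"ay": 0,"az": 0,"claw": 0.21},
    {"x": 0,"y": 0,"z": 0,"ax": 0,"ay": 0,"az": 0,"claw": 0.22},
    {"x": 0,"y": 0,"z": 0,"ax": 0,"ay": 0,"az": 0,"claw": 0.23},
    {"x": 0,"y": 0,"z": 0,"ax": 0,"ay": 0,"az": 0,"claw": 0.24},
    {"x": 0,"y": 0,"z": 0,"ax": 0,"ay": 0,"az": 0,"claw": 0.25},
    {"x": 0,"y": 0,"z": 0,"ax": 0,"ay": 0,"az": 0,"claw": 0.26},
    {"x": 0,"y": 0,"z": 0,"ax": 0,"ay": 0,"az": 0,"claw": 0.27},
    {"x": 0,"y": 0,"z": 0,"ax": 0,"ay": 0,"az": 0,"claw": 0.28}
  ]
}}

```text
t: 5.72
ee_pos: [0.5123, 0.0111, 0.181]
tool_rot: [-0.048, 0.705, 0.048, 0.706]
force: [-2.0, -1.6, 5.0]
opening: 0.741
```

{"method": "step_arm", "body": {
  "increments": [
    {"x": 0,"y": 0,"z": 0,"ax": 0,"ay": 0,"az": 0,"claw": 0.3},
    {"x": 0,"y": 0,"z": 0,"ax": 0,"ay": 0,"az": 0,"claw": 0.32},
    {"x": 0,"y": 0,"z": 0,"ax": 0,"ay": 0,"az": 0,"claw": 0.34},
    {"x": 0,"y": 0,"z": 0,"ax": 0,"ay": 0,"az": 0,"claw": 0.36}
  ]
}}

```text
t: 6.05
ee_pos: [0.5123, 0.0111, 0.181]
tool_rot: [-0.048, 0.705, 0.048, 0.706]
force: [-1.1, -1.3, 5.3]
opening: 0.743
```

```bash
python3 - <<'E'
from go import *
from wd import *
info([.5115,.011,.024],97.6)
c=wdish((232,60,412,335)); save(c,'wrist5.png')
E
```

```text
t 6.05 grasp [0.5123 0.011  0.0263] xax [ 2.e-04 -2.e-04 -1.e+00] yyaw 97.74 q [-0.069  0.632  1.887 -0.     0.622 -1.775] F [-1.1 -1.3  5.3] open 0.743
shift(cm, tool) [ 0.23  0.01 -0.08] turn(deg) [0.14 0.01 0.01]
centre [0.5114 0.0115] rad 0.0317 yaw -172.2 tip 0.0775 truffle mean [0.5118 0.0119] circle [512.5  12.1] 16.1 rim z 0.0255
```

View pics/wrist5.png

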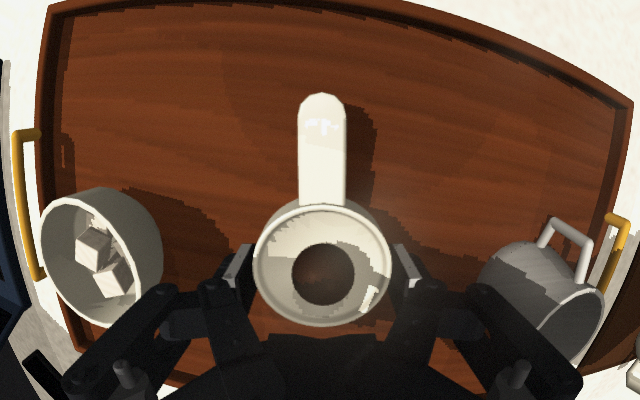

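The opening is 0.743 (63 mm), the dish's diameter. The fingers sit on the body at (238,270) and (405,270), the dish has not shifted and the truffle is at (322,273). I firm up the grip and lift gently.

{"method": "step_arm", "body": {
  "increments": [
    {"x": 0,"y": 0,"z": 0,"ax": 0,"ay": 0,"az": 0,"claw": 0.45},
    {"x": 0,"y": 0,"z": 0,"ax": 0,"ay": 0,"az": 0,"claw": 0.6},
    {"x": -0.05,"y": 0,"z": 0,"ax": 0,"ay": 0,"az": 0,"claw": 0.6},
    {"x": -0.1,"y": 0,"z": 0,"ax": 0,"ay": 0,"az": 0,"claw": 0.6},
    {"x": -0.2,"y": 0,"z": 0,"ax": 0,"ay": 0,"az": 0,"claw": 0.6},
    {"x": -0.2,"y": 0,"z": 0,"ax": 0,"ay": 0,"az": 0,"claw": 0.6},
    {"x": -0.1,"y": 0,"z": 0,"ax": 0,"ay": 0,"az": 0,"claw": 0.6},
    {"x": 0,"y": 0,"z": 0,"ax": 0,"ay": 0,"az": 0,"claw": 0.6}
  ],
  "grip_force": 26
}}

```text
t: 6.77
ee_pos: [0.5123, 0.0112, 0.1874]
tool_rot: [-0.048, 0.705, 0.048, 0.706]
force: [0.4, 0.1, -1.8]
opening: 0.739
```

```bash
python3 - <<'E'
from go import *
from wd import *
info()
c=wdish((232,60,412,335),.0125); P=wpts(c)
for v in range(100,200,16): print(P[v,322].round(4))
E
```

```text
t 6.77 grasp [0.5123 0.0112 0.0327] xax [ 3.e-04 -0.e+00 -1.e+00] yyaw 97.74 q [-0.069  0.62   1.886  0.     0.635 -1.775] F [ 0.4  0.1 -1.8] open 0.739
centre [0.5114 0.0116] rad 0.0317 yaw -172.2 tip 0.0775 truffle mean [0.5118 0.0121] circle [512.5  12.2] 16.1 rim z 0.0319
[0.4378 0.0017 0.033 ]
[0.4442 0.0026 0.0326]
[0.4505 0.0034 0.0343]
[0.4568 0.0043 0.0346]
[0.4635 0.0052 0.033 ]
[0.4702 0.0061 0.0323]
[0.4769 0.007  0.0327]
```

Lifted about 6.5 mm. The handle is flat (z about 33 mm along its length) and the truffle is centred. Raising to carrying height.

{"method": "step_arm", "body": {
  "increments": [
    {"x": -0.15,"y": 0,"z": 0,"ax": 0,"ay": 0,"az": 0,"claw": 0.6},
    {"x": -0.3,"y": 0,"z": 0,"ax": 0,"ay": 0,"az": 0,"claw": 0.6},
    {"x": -0.45,"y": 0,"z": 0,"ax": 0,"ay": 0,"az": 0,"claw": 0.6},
    {"x": -0.6,"y": 0,"z": 0,"ax": 0,"ay": 0,"az": 0,"claw": 0.6},
    {"x": -0.75,"y": 0,"z": 0,"ax": 0,"ay": 0,"az": 0,"claw": 0.6},
    {"x": -0.9,"y": 0,"z": 0,"ax": 0,"ay": 0,"az": 0,"claw": 0.6},
    {"x": -0.9,"y": 0,"z": 0,"ax": 0,"ay": 0,"az": 0,"claw": 0.6},
    {"x": -0.9,"y": 0,"z": 0,"ax": 0,"ay": 0,"az": 0,"claw": 0.6}
  ]
}}

```text
t: 7.48
ee_pos: [0.5123, 0.0112, 0.2379]
tool_rot: [-0.048, 0.705, 0.048, 0.706]
force: [0.6, -0.6, -1.5]
opening: 0.742
```

{"method": "step_arm", "body": {
  "increments": [
    {"x": -0.9,"y": 0,"z": 0,"ax": 0,"ay": 0,"az": 0,"claw": 0.6},
    {"x": -0.9,"y": 0,"z": 0,"ax": 0,"ay": 0,"az": 0,"claw": 0.6},
    {"x": -0.9,"y": 0,"z": 0,"ax": 0,"ay": 0,"az": 0,"claw": 0.6},
    {"x": -0.9,"y": 0,"z": 0,"ax": 0,"ay": 0,"az": 0,"claw": 0.6},
    {"x": -0.9,"y": 0,"z": 0,"ax": 0,"ay": 0,"az": 0,"claw": 0.6},
    {"x": -0.9,"y": 0,"z": 0,"ax": 0,"ay": 0,"az": 0,"claw": 0.6},
    {"x": -0.9,"y": 0,"z": 0,"ax": 0,"ay": 0,"az": 0,"claw": 0.6},
    {"x": -0.8,"y": 0,"z": 0,"ax": 0,"ay": 0,"az": 0,"claw": 0.6}
  ]
}}

```text
t: 8.15
ee_pos: [0.5122, 0.0112, 0.3087]
tool_rot: [-0.048, 0.705, 0.048, 0.706]
force: [0.0, 0.2, -1.7]
opening: 0.741
```

{"method": "step_arm", "body": {
  "increments": [
    {"x": -0.7,"y": 0,"z": 0,"ax": 0,"ay": 0,"az": 0,"claw": 0.6},
    {"x": -0.55,"y": 0,"z": 0,"ax": 0,"ay": 0,"az": 0,"claw": 0.6},
    {"x": -0.4,"y": 0,"z": 0,"ax": 0,"ay": 0,"az": 0,"claw": 0.6},
    {"x": -0.25,"y": 0,"z": 0,"ax": 0,"ay": 0,"az": 0,"claw": 0.6},
    {"x": -0.1,"y": 0,"z": 0,"ax": 0,"ay": 0,"az": 0,"claw": 0.6},
    {"x": 0,"y": 0,"z": 0,"ax": 0,"ay": 0,"az": 0,"claw": 0.6},
    {"x": 0,"y": 0,"z": 0,"ax": 0,"ay": 0,"az": 0,"claw": 0.6}
  ]
}}

```text
t: 8.73
ee_pos: [0.5121, 0.0112, 0.3274]
tool_rot: [-0.048, 0.706, 0.048, 0.705]
force: [-0.9, -0.3, -1.4]
opening: 0.742
```

```bash
python3 - <<'E'
from go import *
from wd import *
info([.501,.384,.172],0)
s=robot.get_state()['ee_pos'][2]-.1547-.0327+.0125
wdish((232,60,412,335),s)
E
```

```text
t 8.73 grasp [0.512  0.0112 0.1727] xax [-6.e-04  0.e+00 -1.e+00] yyaw 97.74 q [-0.069  0.382  1.823 -0.     0.938 -1.775] F [-0.9 -0.3 -1.4] open 0.742
shift(cm, tool) [ 0.07 37.09  3.93] turn(deg) [ 9.774e+01 -3.000e-02  2.000e-02]
centre [0.5248 0.013 ] rad 0.0327 yaw -172.2 tip 0.0913 truffle mean [0.5145 0.0122] circle [513.8  12. ] 14.8 rim z 0.1713
```

Level and centred on the measured truffle position. (The dish contour is confused here by the white desk beyond the tray.) Carrying it to above the mat, turning afterwards.

{"method": "step_arm", "body": {
  "increments": [
    {"x": 0,"y": 0.15,"z": 0.02,"ax": 0,"ay": 0,"az": 0,"claw": 0.6},
    {"x": 0,"y": 0.35,"z": 0.04,"ax": 0,"ay": 0,"az": 0,"claw": 0.6},
    {"x": 0,"y": 0.55,"z": 0.06,"ax": 0,"ay": 0,"az": 0,"claw": 0.6},
    {"x": 0,"y": 0.75,"z": 0.08,"ax": 0,"ay": 0,"az": 0,"claw": 0.6},
    {"x": 0,"y": 0.95,"z": 0.1,"ax": 0,"ay": 0,"az": 0,"claw": 0.6},
    {"x": 0,"y": 1.15,"z": 0.12,"ax": 0,"ay": 0,"az": 0,"claw": 0.6},
    {"x": 0,"y": 1.3,"z": 0.14,"ax": 0,"ay": 0,"az": 0,"claw": 0.6},
    {"x": 0,"y": 1.4,"z": 0.15,"ax": 0,"ay": 0,"az": 0,"claw": 0.6}
  ]
}}

```text
t: 9.45
ee_pos: [0.5102, 0.0789, 0.3277]
tool_rot: [-0.048, 0.705, 0.048, 0.706]
force: [-0.6, 0.9, -1.9]
opening: 0.744
```

{"method": "step_arm", "body": {
  "increments": [
    {"x": 0,"y": 1.5,"z": 0.16,"ax": 0,"ay": 0,"az": 0,"claw": 0.6},
    {"x": 0,"y": 1.5,"z": 0.16,"ax": 0,"ay": 0,"az": 0,"claw": 0.6},
    {"x": 0,"y": 1.5,"z": 0.16,"ax": 0,"ay": 0,"az": 0,"claw": 0.6},
    {"x": 0,"y": 1.5,"z": 0.16,"ax": 0,"ay": 0,"az": 0,"claw": 0.6},
    {"x": 0,"y": 1.5,"z": 0.16,"ax": 0,"ay": 0,"az": 0,"claw": 0.6},
    {"x": 0,"y": 1.5,"z": 0.16,"ax": 0,"ay": 0,"az": 0,"claw": 0.6},
    {"x": 0,"y": 1.5,"z": 0.16,"ax": 0,"ay": 0,"az": 0,"claw": 0.6},
    {"x": 0,"y": 1.5,"z": 0.16,"ax": 0,"ay": 0,"az": 0,"claw": 0.6}
  ]
}}

```text
t: 10.12
ee_pos: [0.5064, 0.1999, 0.3277]
tool_rot: [-0.048, 0.706, 0.048, 0.705]
force: [0.2, 0.6, -1.5]
opening: 0.747
```

{"method": "step_arm", "body": {
  "increments": [
    {"x": 0,"y": 1.5,"z": 0.16,"ax": 0,"ay": 0,"az": 0,"claw": 0.6},
    {"x": 0,"y": 1.5,"z": 0.16,"ax": 0,"ay": 0,"az": 0,"claw": 0.6},
    {"x": 0,"y": 1.5,"z": 0.16,"ax": 0,"ay": 0,"az": 0,"claw": 0.6},
    {"x": 0,"y": 1.5,"z": 0.16,"ax": 0,"ay": 0,"az": 0,"claw": 0.6},
    {"x": 0,"y": 1.5,"z": 0.16,"ax": 0,"ay": 0,"az": 0,"claw": 0.6},
    {"x": 0,"y": 1.5,"z": 0.16,"ax": 0,"ay": 0,"az": 0,"claw": 0.6},
    {"x": 0,"y": 1.5,"z": 0.16,"ax": 0,"ay": 0,"az": 0,"claw": 0.6},
    {"x": 0,"y": 1.5,"z": 0.16,"ax": 0,"ay": 0,"az": 0,"claw": 0.6}
  ]
}}

```text
t: 10.78
ee_pos: [0.5031, 0.3204, 0.3277]
tool_rot: [-0.048, 0.706, 0.048, 0.705]
force: [-0.9, 0.1, -2.6]
opening: 0.739
```

{"method": "step_arm", "body": {
  "increments": [
    {"x": 0,"y": 1.4,"z": 0.15,"ax": 0,"ay": 0,"az": 0,"claw": 0.6},
    {"x": 0,"y": 1.3,"z": 0.14,"ax": 0,"ay": 0,"az": 0,"claw": 0.6},
    {"x": 0,"y": 1.15,"z": 0.12,"ax": 0,"ay": 0,"az": 0,"claw": 0.6},
    {"x": 0,"y": 0.95,"z": 0.1,"ax": 0,"ay": 0,"az": 0,"claw": 0.6},
    {"x": 0,"y": 0.75,"z": 0.08,"ax": 0,"ay": 0,"az": 0,"claw": 0.6},
    {"x": 0,"y": 0.55,"z": 0.06,"ax": 0,"ay": 0,"az": 0,"claw": 0.6},
    {"x": 0,"y": 0.35,"z": 0.04,"ax": 0,"ay": 0,"az": 0,"claw": 0.6},
    {"x": 0,"y": 0.15,"z": 0.02,"ax": 0,"ay": 0,"az": 0,"claw": 0.6}
  ]
}}

```text
t: 11.45
ee_pos: [0.5016, 0.3854, 0.3276]
tool_rot: [-0.048, 0.706, 0.048, 0.705]
force: [0.2, -0.5, -2.3]
opening: 0.741
```

```bash
python3 - <<'E'
from go import *
from wd import *
info([.501,.384,.172],0)
c=wdish((232,60,412,335),.152); save(c,'wrist6.png')
E
```

```text
t 11.45 grasp [0.5016 0.3854 0.1729] xax [-1.e-04 -1.e-04 -1.e+00] yyaw 97.74 q [ 0.582  0.58   1.495 -0.     1.067 -1.124] F [ 0.2 -0.5 -2.3] open 0.741
shift(cm, tool) [ 0.09 -0.13 -0.07] turn(deg) [9.774e+01 0.000e+00 1.000e-02]
centre [0.515  0.3876] rad 0.0328 yaw -171.7 tip 0.0921 truffle mean [0.5054 0.3873] circle [514.2 386.7] 21.8 rim z 0.1714
```

View pics/wrist6.png

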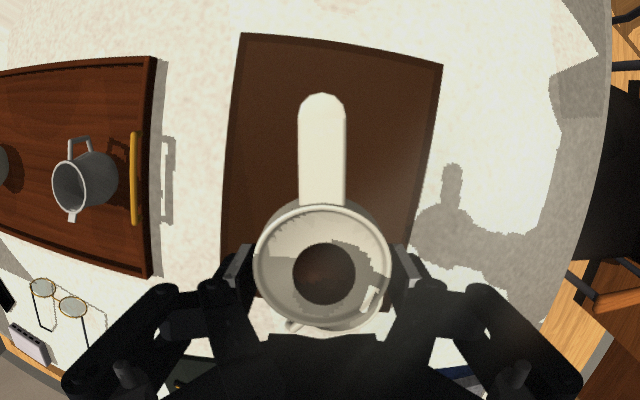

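The dish sits unchanged in the grip over the mat, truffle at (323,273). Now the turn, with handle from -x to +y.

{"method": "step_arm", "body": {
  "increments": [
    {"x": 0,"y": 0,"z": 0,"ax": 1,"ay": 0,"az": 0,"claw": 0.6},
    {"x": 0,"y": 0,"z": 0,"ax": 2,"ay": 0,"az": 0,"claw": 0.6},
    {"x": 0,"y": 0,"z": 0,"ax": 3,"ay": 0,"az": 0,"claw": 0.6},
    {"x": 0,"y": 0,"z": 0,"ax": 4,"ay": 0,"az": 0,"claw": 0.6},
    {"x": 0,"y": 0,"z": 0,"ax": 5,"ay": 0,"az": 0,"claw": 0.6},
    {"x": 0,"y": 0,"z": 0,"ax": 5,"ay": 0,"az": 0,"claw": 0.6},
    {"x": 0,"y": 0,"z": 0,"ax": 5,"ay": 0,"az": 0,"claw": 0.6},
    {"x": 0,"y": 0,"z": 0,"ax": 5,"ay": 0,"az": 0,"claw": 0.6}
  ]
}}

```text
t: 12.17
ee_pos: [0.5017, 0.3847, 0.3278]
tool_rot: [0.138, 0.693, -0.139, 0.693]
force: [-0.2, 1.3, -1.2]
opening: 0.739
```

{"method": "step_arm", "body": {
  "increments": [
    {"x": 0,"y": 0,"z": 0,"ax": 5,"ay": 0,"az": 0,"claw": 0.6},
    {"x": 0,"y": 0,"z": 0,"ax": 5,"ay": 0,"az": 0,"claw": 0.6},
    {"x": 0,"y": 0,"z": 0,"ax": 5,"ay": 0,"az": 0,"claw": 0.6},
    {"x": 0,"y": 0,"z": 0,"ax": 5,"ay": 0,"az": 0,"claw": 0.6},
    {"x": 0,"y": 0,"z": 0,"ax": 5,"ay": 0,"az": 0,"claw": 0.6},
    {"x": 0,"y": 0,"z": 0,"ax": 5,"ay": 0,"az": 0,"claw": 0.6},
    {"x": 0,"y": 0,"z": 0,"ax": 5,"ay": 0,"az": 0,"claw": 0.6},
    {"x": 0,"y": 0,"z": 0,"ax": 5,"ay": 0,"az": 0,"claw": 0.6}
  ]
}}

```text
t: 12.83
ee_pos: [0.5017, 0.3847, 0.3278]
tool_rot: [0.367, 0.604, -0.367, 0.604]
force: [0.1, -0.2, -1.4]
opening: 0.745
```

{"method": "step_arm", "body": {
  "increments": [
    {"x": 0,"y": 0,"z": 0,"ax": 5,"ay": 0,"az": 0,"claw": 0.6},
    {"x": 0,"y": 0,"z": 0,"ax": 5,"ay": 0,"az": 0,"claw": 0.6},
    {"x": 0,"y": 0,"z": 0,"ax": 4.5,"ay": 0,"az": 0,"claw": 0.6},
    {"x": 0,"y": 0,"z": 0,"ax": 4,"ay": 0,"az": 0,"claw": 0.6},
    {"x": 0,"y": 0,"z": 0,"ax": 3,"ay": 0,"az": 0,"claw": 0.6},
    {"x": 0,"y": 0,"z": 0,"ax": 2,"ay": 0,"az": 0,"claw": 0.6},
    {"x": 0,"y": 0,"z": 0,"ax": 1,"ay": 0,"az": 0,"claw": 0.6},
    {"x": 0,"y": 0,"z": 0,"ax": 0,"ay": 0,"az": 0,"claw": 0.6}
  ]
}}

```text
t: 13.5
ee_pos: [0.5017, 0.3848, 0.3277]
tool_rot: [0.486, 0.514, -0.486, 0.514]
force: [-0.0, -0.3, -1.5]
opening: 0.744
```

```bash
python3 - <<'E'
from go import *
from wd import *
info([.501,.384,.172],0)
c=cam('wrist'); P=wpts(c); print([P[v,322].round(4).tolist() for v in (110,150,190)], 'rim L/R',P[262,262].round(4),P[262,384].round(4))
im=c['pixels'][60:340,200:450,::-1]; s=cam('scene')['pixels'][70:270,280:520,::-1]
cv2.imwrite('pics/end7.png',np.hstack([cv2.resize(im,(400,448)),cv2.resize(s,(400,448))]))
E
```

```text
t 13.5 grasp [0.5017 0.3848 0.173 ] xax [-0.e+00 -1.e-04 -1.e+00] yyaw 3.16 q [ 0.581  0.58   1.495 -0.     1.067  0.526] F [-0.  -0.3 -1.5] open 0.744
shift(cm, tool) [ 0.1  -0.07  0.07] turn(deg) [3.16 0.01 0.  ]
[[0.4985, 0.4571, 0.1734], [0.4993, 0.4409, 0.1723], [0.5003, 0.424, 0.1716]] rim L/R [0.4745 0.3884 0.1717] [0.5304 0.3922 0.1732]
```

View pics/end7.png

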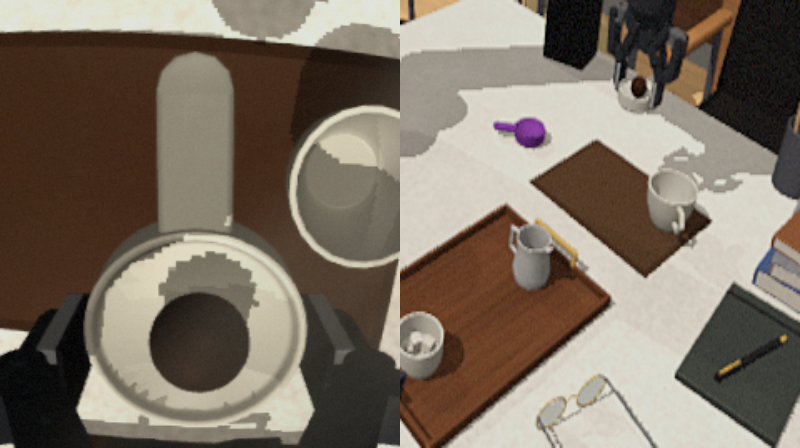

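The handle now points to +y over the mat, the truffle is in the middle and the cup stands clear below. About 3° of turn remains. I finish it, settle, and check level by plane fit.

{"method": "step_arm", "body": {
  "increments": [
    {"x": 0,"y": 0,"z": 0,"ax": 0.6,"ay": 0,"az": 0,"claw": 0.6},
    {"x": 0,"y": 0,"z": 0,"ax": 1.2,"ay": 0,"az": 0,"claw": 0.6},
    {"x": 0,"y": 0,"z": 0,"ax": 0.9,"ay": 0,"az": 0,"claw": 0.6},
    {"x": 0,"y": 0,"z": 0,"ax": 0.4,"ay": 0,"az": 0,"claw": 0.6},
    {"x": 0,"y": 0,"z": 0,"ax": 0,"ay": 0,"az": 0,"claw": 0.6},
    {"x": 0,"y": 0,"z": 0,"ax": 0,"ay": 0,"az": 0,"claw": 0.6},
    {"x": 0,"y": 0,"z": 0,"ax": 0,"ay": 0,"az": 0,"claw": 0.6},
    {"x": 0,"y": 0,"z": 0,"ax": 0,"ay": 0,"az": 0,"claw": 0.6}
  ]
}}

```text
t: 14.27
ee_pos: [0.5016, 0.3851, 0.3277]
tool_rot: [0.499, 0.501, -0.499, 0.501]
force: [-0.7, -0.3, -2.3]
opening: 0.739
```

```bash
python3 - <<'E'
from go import *
info([.501,.384,.172],0)
c=cam('wrist'); P=wpts(c)
q=P[105:195,305:340].reshape(-1,3); q=q[(q[:,2]>.16)&(q[:,2]<.185)]
k=np.linalg.lstsq(np.c_[q[:,:2],np.ones(len(q))],q[:,2],rcond=None)[0]; print('handle slope deg x,y',np.degrees(k[:2]).round(2),'z',q[:,2].mean().round(4),len(q))
# handle axis: edge midpoints per row
hm=(P[...,2]>.160)&(P[...,2]<.185); hm[:, :290]=0; hm[:,360:]=0
mid=np.array([P[v,np.nonzero(hm[v])[0]][:,:2].mean(0) for v in range(105,190,5)]); d=mid[0]-mid[-1]; print('handle yaw',np.degrees(np.arctan2(d[1],d[0])).round(1))
w=P[200:340,240:400].reshape(-1,3); rim=w[(w[:,2]>.1725)&(w[:,2]<.183)]; 
t=w[w[:,2]>.183-.004]; hsv=cv2.cvtColor(c['pixels'],cv2.COLOR_RGB2HSV)
m=(hsv[...,2]<105)&(P[...,2]>.172)&(P[...,2]<.196); m[:, :280]=0;m[:,365:]=0;m[:230]=0;m[312:]=0
q=P[m]; from scipy.optimize import least_squares
r=least_squares(lambda x:np.linalg.norm(q-x,axis=1)-.014,[*q.mean(0)[:2],.176],loss='soft_l1',f_scale=.001).x
print('truffle',r.round(4),len(q),'rel grasp')
E
```

```text
t 14.27 grasp [0.5016 0.3851 0.173 ] xax [ 0.  0. -1.] yyaw 0.14 q [0.581 0.58  1.495 0.    1.067 0.579] F [-0.7 -0.3 -2.3] open 0.739
shift(cm, tool) [ 0.1  -0.06  0.11] turn(deg) [ 0.14 -0.   -0.  ]
handle slope deg x,y [0.11 0.06] z 0.1728 3138
handle yaw 89.7
truffle [0.5032 0.3877 0.1772] 3033 rel grasp
```

All the checks agree, so I'm handing in: level within 0.2°, handle yaw 89.7°, about 1 mm from the mat middle, truffle about 3 mm off the grasp axis.

```bash
python3 -c "
from bench import robot
print(robot.job_done())"
```

```text
the job is handed in; nothing more can be done
None
```

I picked the white dish up off the tray by its round body and carried it level to the mat on the left (+y). There I turned it about 98° so the handle points out to the visitor, and handed in at about 14 s of the 48 s while still holding it.

Last checks, just before handing in:
- **Position:** the grasp point was about 1 mm from the measured mat middle, with the underside about 15 cm above the desk.
- **Handle and level:** the handle yaw was 89.7°, where 90° is straight out to the visitor. The handle sloped less than 0.2°.
- **Grip and rest:** the fingers were closed on the body (opening 0.74, about 63 mm) with a 26 N grip commanded. The tool force showed only the dish's weight, about 2 N.
- **Truffle:** a sphere fit put it about 3 mm from the grasp axis, inside the 8 mm limit.
- **Surroundings:** the cup, jug, bowl and glasses looked undisturbed in the last picture. The phone and laptop were outside it; the arm stayed well away from both.

Three measurements on the way went wrong:
- **Handle yaw:** the first reading (-154°) was spoiled by neighbouring objects, and the near view corrected it to -172°.
- **Dish outline:** the fit failed against the white desk while carrying, so I used depth and the arm's pose instead.
- **First move calls:** these were refused for missing keys, and nothing moved.

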